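Check a washed optical cell in the inspection lamp

TASK

Check the washed cell in the inspection lamp: first swing the lever of the lamp's lens lock collar over from its open side until it is fully home against the stop at the locked mark. Then take the one cell without a stopper out of the black rack, gripping it by its two broad frosted faces only and never touching its clear end windows, and hold it upright in the beam, midway between lens and screen, clear ends facing the lens and the screen, with the beam going through the middle of its width about 15 mm above its base. Finish while still holding it there, touching neither rail, lens nor screen with it, and leave the other things where they stand.

Things in the scene. Friction and masses are not known exactly. Their poses are not given: they have to be found in the camera images.
- rig: inspection lamp fixed to the bench: aluminium optical rail 400 long, 60 wide, top 34 mm above the bench, on two cross feet 100 wide, carrying a lamp facing a screen. Origin on the bench under the middle of the open gap between them; y runs along rail and beam towards the lamp, x across, z up. The beam is 115 mm above the bench; the gap is 115 mm long. Carriers under screen and lamp reach 56 mm up
- lens (a point): centre of the lamp's round lens front, 57.5 mm from beam along the rig's +y. Behind it, all round the beam axis, in the rig's y: lens barrel, 50 mm dia., to 99; collar, 99 to 113; lamp body, 56 dia., to 152; finned heat sink, 64 dia., to 230 mm
- screen (a point): centre of the ground-glass screen's face, 58.5 mm from beam along the rig's -y; its black frame is 86 x 86 mm, 11 thick, its top 158 mm above the bench
- beam (a point): point on the beam axis midway between lens and screen, 115 mm above the bench; axes as rig (y along the beam)
- collar (a joint): lock collar of the lamp's lens (dark steel, knurled, 64 dia., 14 wide), turning about the beam axis. In rad: 0 open, lever leaning 0.7 from vertical towards the rig's -x; grows as the lever swings over the top towards the rig's +x; 1.2 is the locked mark and hard stop (leaning 0.5 towards +x). Lever angle from vertical = value - 0.7. Stays where it is left; takes about 2 N at the ball
- collar_axis (a point): centre of the collar on the beam axis, 106 mm from beam along the rig's y, 115 mm above the bench; fixed, axes as rig
- lever_ball (a point): centre of the black ball, 16 mm dia., at the end of the collar's lever, 66 mm from the collar's axis; the lever is a steel rod 8 mm dia. standing radially from the collar; the ball can be pinched from above across the rig's x or pushed
- rack: black rack block fixed to the bench, 170 (its x) x 46 (y) x 28 mm high, three slots 18 mm deep in a row along x at -50, 0 and +50 mm; origin under its centre; each slot holds one upright cell, long side along the rack's x, which stands 27 mm out of it (stoppered ones 34 mm)
- cell: the washed glass cell (cuvette) without stopper, open on top, 22.5 (its x) x 12.5 (y) x 45 mm high, about 25 g. Origin at the centre of its underside, z up. The two broad faces, at y = +-6.25 mm, are frosted (whitish): grip these. The narrow ends, at x = +-11.25 mm, are the clear windows; the beam must pass along its x. In any of the three slots, 1 mm play
- cell_mark (a point): point on the cell's centre line 15 mm above its underside, where the beam should pass
- window_a: clear end window of the cell at its -x end, 8.5 wide, 45 high, 2 thick, lying between the frosted walls, which are 2 mm thick; origin at the foot of the window's centre line
- window_b: the same at the cell's +x end
- stoppered_a: a cell like the other but closed by a white stopper 7 mm high (52 mm overall), in the same rack; leave alone; origin at the centre of its underside
- stoppered_b: second stoppered cell, the same; leave alone
- pen: marker pen lying on the bench, 134 long, 12 dia.; origin under its middle, length along x; leave alone
- cassette: white test cassette lying flat, 70 x 20 x 5; leave alone
- vial: capped vial, 26 dia., 58 high; leave alone
- bottle: reagent bottle, 60 dia., 130 high; leave alone
- beaker: small glass beaker, 64 dia., 75 high; leave alone
There are look-alikes about, which are no part of the job. There is more than one size of the rack; the one meant has the size given above.

How it is judged:
By the outcome, as a careful person would: the job done as asked, in the order asked, and still so for the second after the job is handed in, while the arm keeps its last pose, push and grip.
It also fails if it takes over 54 s, if anything falls off the work surface, if the arm or the gripper's body presses on something with over 40 N, if the wrist force passes 120 N, or if a joint passes its speed limit or range.

ROBOT

A 6-joint arm with a two-finger parallel gripper is mounted at the origin on the work surface. World frame = base frame: x ahead of the robot, y to its left, z up, the work surface at z = 0. Lengths are in mm, angles in rad, forces in N, time in s.
With the tool pointing down it reaches from about 300 to 775 mm from the base axis. Payload 14.6 kg.
Tool frame: the origin (TCP) lies at the very end of the fingers, on their centre line; the grasp point (between the pads) lies 19 mm behind it; z points along the fingers, y is the line along which they close (so a half turn about z gives the same grasp; the last joint's range is limited). The gripper opens to 94 mm and grips with 3 to 60 N. Pads are 16 mm wide; open, the fingers measure 119 mm over their backs; the gripper's body (75 mm by 177 mm) begins 78 mm behind the grasp point.
Start: joints at [1.048, 0.3, 1.521, -0, 1.321, -0.067], TCP at [242.095, 493.841, 205.446] pointing down, gripper open.
Joint ranges: [-3.03, 3.03], [-0.79, 2.21], [0.23, 2.52], [-1.04, 4.18], [0, 3.07], [-2.55, 2.55]. Speed limits (rad/s): [2.22, 2.22, 2.57, 3.14, 3.14, 3.14].

INTERFACE

Orientations are given as [roll, pitch, yaw] about the fixed x, y, z axes, in that order (R = Rz(yaw) Ry(pitch) Rx(roll)).
In Python, from cell import manip, camera, get_calibration gives the robot as it stands.
- The arm moves only by the tool arm_command, never from a script. Its argument "targets" is a list of rows, each an object of numbers: "hand": the opening, from -1 (shut) to 1 (fully open), so that 0 is half open; "x", "y", "z": the shift along the tool's x, y, z in m; "yaw": the turn about the tool's z in rad. In form: [{"hand": .., "x": .., "y": .., "z": .., "yaw": ..}, ...]. A call has 1 to 10 rows; each row shifts and turns the commanded pose from where the row before left it, along the tool's axes as they then stand; what a row does not reach is not made up. A row lasts 1/10 s, in which the tool goes at most 50 mm and 8.59 degrees, less where a joint would pass 70% of its speed; a pose out of reach is approached as far as the arm can. A call is refused whole if a number of a shift passes 0.05 or a number of a turn 0.15, either way. A call with a gripper value outside its range is refused whole. The fingers move at their own pace and stop on an object; "newtons" is the grip in N (left out, the last holds). Time passes only in rows, so rows that do not move let the fingers close. It gives the time, the measured TCP pose, the force, the opening and the grip force at its end, in the units of the state.
- manip.read_state(): the state, without advancing time (a new reading comes with each control period).
- camera(name): name is "scene" or "top" or "wrist"; returns the picture (400x640x3 uint8, red, green, blue); there is no depth.
- get_calibration(name): a dict with "K" (3x3 intrinsics, pixels), "dist_coeffs" ([k1, k2, p1, p2, k3] as OpenCV has them; the pictures are not rectified), "cam_to_world" (4x4, takes a point from camera to world coordinates). Camera axes: x right, y up, looking along -z (the intrinsics and any distortion apply to the point x, -y, -z); pixel columns grow to the right and rows downward; lengths in mm; the calibration is good to about 2 mm. A picture is of the moment at which its call begins: read the wrist's pose just before it. get_calibration takes no time and is no camera call; for the wrist camera it gives the pose at the moment of the call.
- manip.sign_off(): hands the job in; it is judged then, once.
The state is a dict: "clock": time; "joints": joint angles; "qd": joint speeds; "effort": joint torques, N m; "eef_pos": TCP position; "eef_rot": TCP orientation; "wrist_force": force on the tool from outside, world axes, zero at the start; "moment": the same for the moment, N m; "finger_gap": finger opening in mm; "finger_force": force on a finger pad.
Only numpy, scipy, OpenCV 4.12 (cv2) and the standard library are available. Lean on these libraries where they do the work, as an engineer would, in place of code of your own. Each camera call takes 0.05 s, during which the arm holds its last target. There are 200 camera calls.

## Working session

There is one attempt and no reset: what is moved stays moved. The work goes in short steps, Python scripts to look and compute and a tool call to move; the robot and the scene stay as the last step left them, time stands still between calls to the robot, and variables do not carry over. Pictures are saved under pics/ and viewed, at most 10 in all, crops included, and the job is handed in when it is done.

Besides the shell and the picture viewer there is one more tool, called after "Emit:" by a JSON object that holds its "method" and its "body". arm_command: Moves the arm, as the interface text tells. Its arguments: {"type":"object","properties":{"targets":{"type":"array"},"newtons":{"type":"number"}},"required":["targets"]}

```bash
ls; mkdir -p pics; cat > h.py <<'E'
import numpy as np, cv2
from cell import manip, camera, get_calibration
from scipy.spatial.transform import Rotation as R
def snap(n,f):
    c=get_calibration(n); im=camera(n); cv2.imwrite(f'pics/{f}.png',im[:,:,::-1]); np.savez(f'pics/{f}.npz',im=im,K=np.array(c['K']),d=np.array(c['dist_coeffs']),T=np.array(c['cam_to_world'])); return im
def load(f):
    return np.load(f'pics/{f}.npz')
def ray(L,uv):
    p=cv2.undistortPoints(np.array(uv,float).reshape(-1,1,2),L['K'],L['d']).reshape(-1,2)
    d=np.c_[p[:,0],-p[:,1],-np.ones(len(p))]@L['T'][:3,:3].T
    return L['T'][:3,3],d/np.linalg.norm(d,axis=1)[:,None]
def onz(L,uv,z):
    o,d=ray(L,uv); return o+d*((z-o[2])/d[:,2])[:,None]
def proj(L,P):
    P=np.array(P,float).reshape(-1,3); q=(P-L['T'][:3,3])@L['T'][:3,:3]
    q=q*[1,-1,-1]; return cv2.projectPoints(q,np.zeros(3),np.zeros(3),L['K'],L['d'])[0].reshape(-1,2)
def tri(La,ua,Lb,ub):
    A=np.zeros((3,3));b=np.zeros(3);r=[]
    for L,u in((La,ua),(Lb,ub)):
        o,d=ray(L,[u]);M=np.eye(3)-np.outer(d[0],d[0]);A+=M;b+=M@o;r.append((M,o))
    x=np.linalg.solve(A,b);return x,[np.linalg.norm(M@(x-o)) for M,o in r]
E
python3 - <<'E'
from h import *
for n in('scene','top','wrist'):
    snap(n,n+'0'); c=get_calibration(n); print(n,np.round(c['K'],0).tolist(),np.round(c['cam_to_world'],2).tolist(),c['dist_coeffs'])
a=cv2.imread('pics/scene0.png');
print(manip.read_state())
E
```

```text
pics
scene [[400.0, 0.0, 321.0], [0.0, 400.0, 199.0], [0.0, 0.0, 1.0]] [[0.14, -0.8, 0.58, 1291.96], [0.99, 0.12, -0.07, -58.55], [-0.01, 0.58, 0.81, 1138.16], [0.0, 0.0, 0.0, 1.0]] [-0.0324914  0.         0.         0.         0.       ]
top [[375.0, 0.0, 323.0], [0.0, 375.0, 207.0], [0.0, 0.0, 1.0]] [[-0.01, 0.99, -0.15, 370.29], [-1.0, -0.01, 0.02, 38.13], [0.02, 0.15, 0.99, 1333.65], [0.0, 0.0, 0.0, 1.0]] [0.01332153 0.         0.         0.         0.        ]
wrist [[345.0, 0.0, 319.0], [0.0, 345.0, 196.0], [0.0, 0.0, 1.0]] [[0.44, -0.87, -0.23, 174.48], [0.9, 0.42, 0.11, 527.15], [-0.0, -0.26, 0.97, 382.77], [0.0, 0.0, 0.0, 1.0]] [0.013295 0.       0.       0.       0.      ]
{'clock': 0.15, 'joints': array([ 1.04838080e+00,  3.00332319e-01,  1.52140832e+00, -8.09140027e-07,
        1.32065910e+00, -6.66321140e-02]), 'qd': array([-0.00061011, -0.00220245, -0.00301988, -0.00117948, -0.00188874,
       -0.00035574]), 'effort': array([-2.17280813e-04, -5.31957364e+01, -3.52818918e+01,  7.08476384e-02,
        2.35646311e-02, -5.28268288e-06]), 'eef_pos': array([242.02128367, 493.69095489, 205.03553547]), 'eef_rot': array([-3.14078731e+00, -5.29559462e-05,  2.68580942e+00]), 'wrist_force': array([ 0.36183039, -0.11607765, -0.25355101]), 'moment': array([-0.02281898, -0.00437642,  0.04459477]), 'finger_force': 0.0, 'finger_gap': 94.18480216363466}
```

View pics/top0.png

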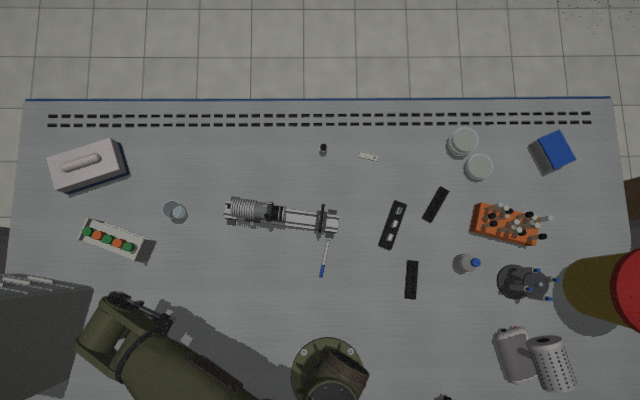

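View pics/scene0.png

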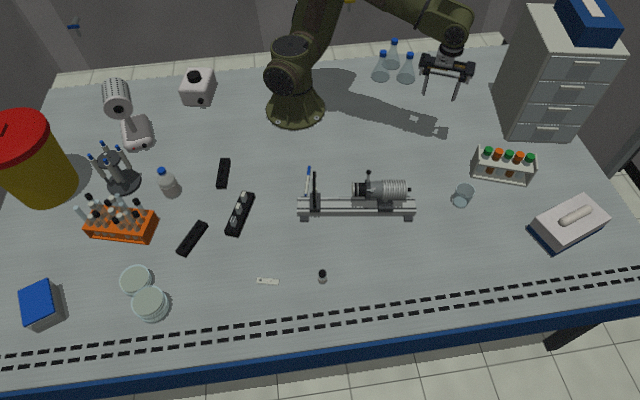

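The top view shows the rig at about (225–338, 195–238) with its lamp to the left (world +y). The racks are black, and the filled one is at about (392,225). The pen is at (325,258). Next I'll enlarge the rig and racks in both views.

```bash
python3 - <<'E'
import cv2,numpy as np
t=cv2.imread('pics/top0.png');s=cv2.imread('pics/scene0.png')
f=lambda a,x,y,w,h,k:cv2.resize(a[y:y+h,x:x+w],(w*k,h*k),interpolation=cv2.INTER_CUBIC)
# top rig 215..345 x 190..245 ; rack 375..455 x 180..305
A=f(t,215,185,130,60,6);B=f(s,290,160,130,65,6)[:, :780]
o=np.zeros((600,780,3),np.uint8)
A=cv2.resize(A,(780,360))[:300];o[:300]=A;o[300:600]=B[:300];cv2.imwrite('pics/c1.png',o)
A=f(t,372,190,40,65,9);B=f(s,215,185,45,60,9)
o=np.zeros((590,790,3),np.uint8);o[:585,:360]=A;o[:540,370:775]=B;cv2.imwrite('pics/c2.png',o)
E
```

```text
(no output)
```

View pics/c1.png

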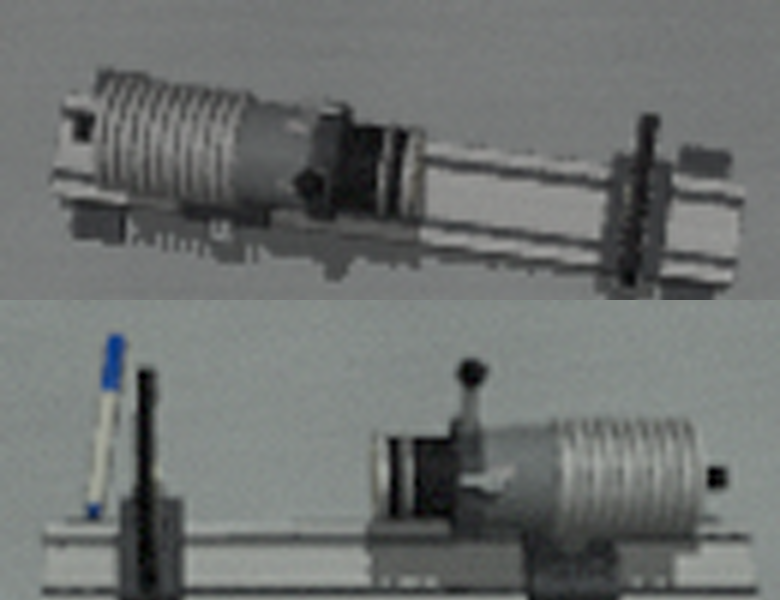

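View pics/c2.png

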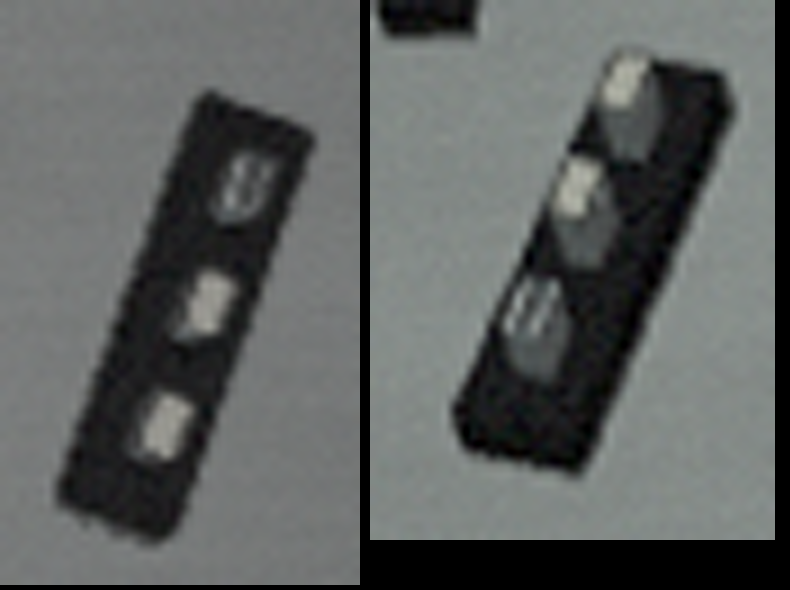

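The lever ball is at about (266.3,215.3) in top and (368.5,172.2) in scene. The unstoppered cell is in the far slot of the filled rack, at about (399,211) in top.

```bash
python3 - <<'E'
from h import *
np.set_printoptions(precision=1,suppress=True)
t=load('top0');s=load('scene0')
c=lambda p,o,k:np.array(p)/k+np.array(o)-.5+.5/k
print('ball',tri(t,c([308,182],[215,185],6),s,c([471,73],[290,160],6)))
# rail corners z=34
r=onz(t,[c(p,[215,185],6) for p in [(745,180),(738,283),(52,192)]],34);print('rail',r)
# screen frame top
f=onz(t,[c(p,[215,185],6) for p in [(650,118),(628,285)]],158);print('frame',f)
k=onz(t,[c(p,[372,190],9) for p in [(208,90),(315,135),(172,545),(57,500)]],28)
print('rack',k,k.mean(0),[np.linalg.norm(k[i]-k[(i+1)%4]) for i in range(4)])
ax=k[0]+k[1]-k[2]-k[3];yaw=np.arctan2(ax[1],ax[0]);print('yaw',yaw)
print('cell top',onz(t,[c((243,187),[372,190],9)],55))
x=np.array([np.cos(yaw),np.sin(yaw),0]);print('slots',[k.mean(0)+a*x for a in(-50,0,50)])
# rack dark mask area rect
im=t['im'];m=(im.max(2)<45).astype(np.uint8)[180:260,370:415]
# scene rig lens front and frame
q=tri(t,c([308,182],[215,185],6),s,c([471,73],[290,160],6))[0]
# lens top edge/bottom edge from top at z=115
print('lens',onz(t,[c(p,[215,185],6) for p in [(424,128),(415,215)]],115))
print('heatsink rear',onz(t,[c(p,[215,185],6) for p in [(100,72),(90,195)]],115))
E
```

```text
ball (array([519.8, 186.8, 174.4]), [np.float64(0.41067786612682194), np.float64(0.4106778661268803)])
rail [[536.3 -49.   34. ]
 [476.2 -43.7  34. ]
 [533.8 352.8  34. ]]
frame [[554.1   9.  158. ]
 [465.7  21.8 158. ]]
rack [[ 588.6 -249.2   28. ]
 [ 570.2 -290.7   28. ]
 [ 410.5 -227.6   28. ]
 [ 428.4 -183.7   28. ]] [ 499.4 -237.8   28. ] [np.float64(45.42019186234883), np.float64(171.7056137166242), np.float64(47.437115568483705), np.float64(173.10224473965758)]
yaw -0.3821110066688755
cell top [[ 546.1 -255.1   55. ]]
slots [array([ 453. , -219.1,   28. ]), array([ 499.4, -237.8,   28. ]), array([ 545.8, -256.4,   28. ])]
lens [[556.6 131.8 115. ]
 [508.8 136.7 115. ]]
heatsink rear [[589.5 308.7 115. ]
 [521.7 312.6 115. ]]
```

Emit:
{"method": "arm_command", "body": {"targets": [{"hand":1,"x":-0.0428,"y":-0.017,"z":-0.005,"yaw":0},{"hand":1,"x":-0.0428,"y":-0.017,"z":-0.005,"yaw":0},{"hand":1,"x":-0.0428,"y":-0.017,"z":-0.005,"yaw":0},{"hand":1,"x":-0.0428,"y":-0.017,"z":-0.005,"yaw":0},{"hand":1,"x":-0.0428,"y":-0.017,"z":-0.005,"yaw":0},{"hand":1,"x":-0.0428,"y":-0.017,"z":-0.005,"yaw":0},{"hand":1,"x":-0.0428,"y":-0.017,"z":-0.005,"yaw":0},{"hand":1,"x":-0.0428,"y":-0.017,"z":-0.005,"yaw":0},{"hand":1,"x":-0.0428,"y":-0.017,"z":-0.005,"yaw":0}]}}

```text
clock: 1.05
eef_pos: [521.6, 185.2, 250.6]
eef_rot: [-3.142, -0.0, 2.686]
wrist_force: [0.5, 0.5, 0.0]
finger_gap: 94.0
finger_force: 0.0
```

Emit:
{"method": "arm_command", "body": {"targets": [{"hand":1,"x":0,"y":0,"z":0,"yaw":0.14},{"hand":1,"x":0,"y":0,"z":0,"yaw":0.14},{"hand":1,"x":0,"y":0,"z":0,"yaw":0.14},{"hand":1,"x":0,"y":0,"z":0,"yaw":0.14},{"hand":1,"x":0,"y":0,"z":0,"yaw":0.14},{"hand":1,"x":0,"y":0,"z":0,"yaw":0.14},{"hand":1,"x":0,"y":0,"z":0,"yaw":0.14},{"hand":1,"x":0,"y":0,"z":0,"yaw":0.14},{"hand":1,"x":0,"y":0,"z":0,"yaw":0.14},{"hand":1,"x":0,"y":0,"z":0,"yaw":0}]}}

```text
clock: 2.05
eef_pos: [520.5, 186.9, 250.2]
eef_rot: [-3.141, 0.0, 1.423]
wrist_force: [0.8, -0.5, 0.8]
finger_gap: 94.4
finger_force: 0.0
```

```bash
python3 - <<'E'
from h import *
snap('wrist','w1')
L=load('w1');print(L['T'].round(2).tolist())
b=np.array([524.2,76.9]);yx=np.array([.144,.9896]);xx=np.array([.9896,-.144])
P=lambda x,y,z:[*(b+x*xx+y*yx),z]
print(proj(L,[[519.8,186.8,174.4],P(-42.5,106,165.5),P(31.6,106,172.9),P(0,57.5,140),P(25,57.5,115),P(-25,57.5,115)]).round(0).tolist())
E
```

```text
[[0.99, 0.14, 0.04, 531.8], [-0.15, 0.96, 0.26, 261.63], [0.0, -0.26, 0.97, 427.94], [0.0, 0.0, 0.0, 1.0]]
[[318.0, 206.0], [290.0, 205.0], [385.0, 208.0], [341.0, 249.0], [365.0, 238.0], [313.0, 238.0]]
```

View pics/w1.png

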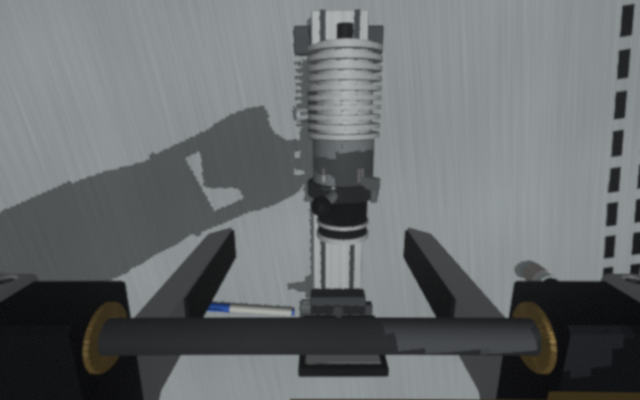

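The picture shows the ball at (320,206), against a predicted (318,206), and the barrel axis at about column 343. The rig is aligned with the tool, so I'll go down astride the ball.

Emit:
{"method": "arm_command", "body": {"targets": [{"hand":-0.3,"x":0,"y":0,"z":0,"yaw":0},{"hand":-0.3,"x":0,"y":0,"z":0,"yaw":0},{"hand":-0.3,"x":0,"y":0,"z":0.017,"yaw":0},{"hand":-0.3,"x":0,"y":0,"z":0.017,"yaw":0},{"hand":-0.3,"x":0,"y":0,"z":0.017,"yaw":0},{"hand":-0.3,"x":0,"y":0,"z":0.017,"yaw":0},{"hand":-0.3,"x":0,"y":0,"z":0.017,"yaw":0},{"hand":-0.3,"x":0,"y":0,"z":0,"yaw":0}]}}

```text
clock: 2.9
eef_pos: [519.7, 186.6, 163.4]
eef_rot: [-3.138, 0.002, 1.427]
wrist_force: [-0.3, 0.4, -0.3]
finger_gap: 34.4
finger_force: 0.0
```

Emit:
{"method": "arm_command", "body": {"targets": [{"hand":-0.3,"x":0,"y":0.006,"z":0,"yaw":0},{"hand":-0.3,"x":0,"y":0.006,"z":0,"yaw":0},{"hand":-0.3,"x":0,"y":0.006,"z":0,"yaw":0},{"hand":-0.3,"x":0,"y":0.006,"z":0,"yaw":0},{"hand":-0.3,"x":0,"y":0.006,"z":0,"yaw":0},{"hand":-0.3,"x":0,"y":0,"z":0,"yaw":0}]}}

```text
clock: 3.5
eef_pos: [551.1, 182.3, 165.4]
eef_rot: [3.141, 0.0, 1.426]
wrist_force: [-0.1, 0.6, 0.9]
finger_gap: 32.7
finger_force: 0.0
```

Emit:
{"method": "arm_command", "body": {"targets": [{"hand":-0.3,"x":0,"y":0.006,"z":0,"yaw":0},{"hand":-0.3,"x":0,"y":0.006,"z":0,"yaw":0},{"hand":-0.3,"x":0,"y":0.006,"z":0,"yaw":0},{"hand":-0.3,"x":0,"y":0.003,"z":0,"yaw":0}]}}

```text
clock: 3.9
eef_pos: [571.4, 179.4, 165.0]
eef_rot: [-3.141, 0.0, 1.426]
wrist_force: [-3.1, -0.1, -1.4]
finger_gap: 32.5
finger_force: 1.3
```

Emit:
{"method": "arm_command", "body": {"targets": [{"hand":-0.3,"x":0,"y":0.002,"z":0,"yaw":0},{"hand":-0.3,"x":0,"y":0.002,"z":0,"yaw":0}]}}

```text
clock: 4.1
eef_pos: [575.1, 178.9, 165.3]
eef_rot: [-3.141, 0.0, 1.426]
wrist_force: [-2.8, 0.0, -0.9]
finger_gap: 32.9
finger_force: 1.2
```

Emit:
{"method": "arm_command", "body": {"targets": [{"hand":-0.3,"x":0,"y":0.002,"z":0,"yaw":0},{"hand":-0.3,"x":0,"y":0,"z":0,"yaw":0}]}}

```text
clock: 4.3
eef_pos: [577.2, 178.7, 165.5]
eef_rot: [3.141, -0.0, 1.426]
wrist_force: [-1.6, 0.7, 0.0]
finger_gap: 33.0
finger_force: 0.7
```

Emit:
{"method": "arm_command", "body": {"targets": [{"hand":-0.3,"x":0,"y":0.002,"z":0,"yaw":0},{"hand":-0.3,"x":0,"y":0.001,"z":0,"yaw":0}]}}

```text
clock: 4.5
eef_pos: [580.1, 178.3, 165.5]
eef_rot: [3.142, -0.0, 1.426]
wrist_force: [-3.2, 0.1, 0.4]
finger_gap: 33.0
finger_force: 1.1
```

Emit:
{"method": "arm_command", "body": {"targets": [{"hand":-0.3,"x":0,"y":0.001,"z":0,"yaw":0},{"hand":-0.3,"x":0,"y":0.001,"z":0,"yaw":0}]}}

```text
clock: 4.7
eef_pos: [582.0, 178.0, 165.4]
eef_rot: [-3.141, 0.0, 1.426]
wrist_force: [-6.1, 1.7, -0.2]
finger_gap: 33.4
finger_force: 2.8
```

Emit:
{"method": "arm_command", "body": {"targets": [{"hand":-0.3,"x":0,"y":0.001,"z":0,"yaw":0},{"hand":-0.3,"x":0,"y":0.001,"z":0,"yaw":0}]}}

```text
clock: 4.9
eef_pos: [582.6, 177.9, 165.1]
eef_rot: [-3.138, 0.001, 1.426]
wrist_force: [-16.7, 0.8, 5.2]
finger_gap: 33.0
finger_force: 8.2
```

The force rises to 17 N with the ball at about its locked position, so the collar is home. I'll back off, lift and go over to the rack.

Emit:
{"method": "arm_command", "body": {"targets": [{"hand":-0.3,"x":0,"y":-0.008,"z":0,"yaw":0},{"hand":-0.3,"x":0,"y":0,"z":0,"yaw":0},{"hand":-0.3,"x":0,"y":0,"z":-0.03,"yaw":0},{"hand":-0.3,"x":0,"y":0,"z":-0.04,"yaw":0},{"hand":-0.3,"x":0,"y":0,"z":-0.015,"yaw":0}]}}

```text
clock: 5.4
eef_pos: [577.2, 178.9, 254.7]
eef_rot: [3.136, -0.002, 1.426]
wrist_force: [0.4, 0.1, -0.7]
finger_gap: 33.3
finger_force: 0.0
```

Emit:
{"method": "arm_command", "body": {"targets": [{"hand":0,"x":-0.0434,"y":0.0032,"z":0,"yaw":0},{"hand":0,"x":-0.0434,"y":0.0032,"z":0,"yaw":0},{"hand":0,"x":-0.0434,"y":0.0032,"z":0,"yaw":0},{"hand":0,"x":-0.0434,"y":0.0032,"z":0,"yaw":0},{"hand":0,"x":-0.0434,"y":0.0032,"z":0,"yaw":0},{"hand":0,"x":-0.0434,"y":0.0032,"z":0,"yaw":0},{"hand":0,"x":-0.0434,"y":0.0032,"z":0,"yaw":0},{"hand":0,"x":-0.0434,"y":0.0032,"z":0,"yaw":0},{"hand":0,"x":-0.0434,"y":0.0032,"z":0,"yaw":0},{"hand":0,"x":-0.0434,"y":0.0032,"z":0,"yaw":0}]}}

```text
clock: 6.4
eef_pos: [544.8, -257.4, 250.9]
eef_rot: [3.14, 0.001, 1.426]
wrist_force: [0.6, 0.3, -0.1]
finger_gap: 47.1
finger_force: 0.0
```

Emit:
{"method": "arm_command", "body": {"targets": [{"hand":0,"x":0,"y":0,"z":0.01,"yaw":-0.1333},{"hand":0,"x":0,"y":0,"z":0.01,"yaw":-0.1333},{"hand":0,"x":0,"y":0,"z":0.01,"yaw":-0.1333},{"hand":0,"x":0,"y":0,"z":0.01,"yaw":-0.1333},{"hand":0,"x":0,"y":0,"z":0.01,"yaw":-0.1333},{"hand":0,"x":0,"y":0,"z":0.01,"yaw":-0.1333},{"hand":0,"x":0,"y":0,"z":0.01,"yaw":-0.1333},{"hand":0,"x":0,"y":0,"z":0.01,"yaw":-0.1333},{"hand":0,"x":0,"y":0,"z":0.01,"yaw":-0.1333},{"hand":0,"x":0,"y":0,"z":0.01,"yaw":-0.1333}]}}

```text
clock: 7.4
eef_pos: [545.3, -255.6, 150.3]
eef_rot: [-3.141, 0.001, 2.764]
wrist_force: [-0.8, -0.2, 0.3]
finger_gap: 46.9
finger_force: 0.0
```

Emit:
{"method": "arm_command", "body": {"targets": [{"hand":0,"x":0,"y":0,"z":0,"yaw":0},{"hand":0,"x":0,"y":0,"z":0,"yaw":0}]}}

```text
clock: 7.6
eef_pos: [545.2, -255.5, 150.8]
eef_rot: [-3.141, 0.001, 2.755]
wrist_force: [-0.4, -0.4, 0.4]
finger_gap: 47.2
finger_force: 0.0
```

```bash
python3 - <<'E'
from h import *
snap('wrist','w2');snap('scene','s2');snap('top','t2')
L=load('w2');print(L['T'].round(2).tolist())
print(proj(L,[[546,-255.5,55]]),proj(load('scene0'),[[574,178.7,173]]))
a=cv2.imread('pics/w2.png');s=cv2.imread('pics/s2.png')[155:215,290:425]
o=np.zeros((600,640,3),np.uint8);o[:400]=a;o[400:]=cv2.resize(s,(450,200),interpolation=cv2.INTER_CUBIC)[:, :450] if 0 else np.pad(cv2.resize(s,(450,200),interpolation=cv2.INTER_CUBIC),((0,0),(0,190),(0,0)))
cv2.imwrite('pics/c3.png',o)
E
```

```text
[[0.38, -0.89, -0.24, 475.38], [0.93, 0.36, 0.1, -226.84], [0.0, -0.26, 0.97, 328.59], [0.0, 0.0, 0.0, 1.0]]
[[319.35637534 198.93978817]] [[369.25897302 185.93384239]]
```

View pics/c3.png

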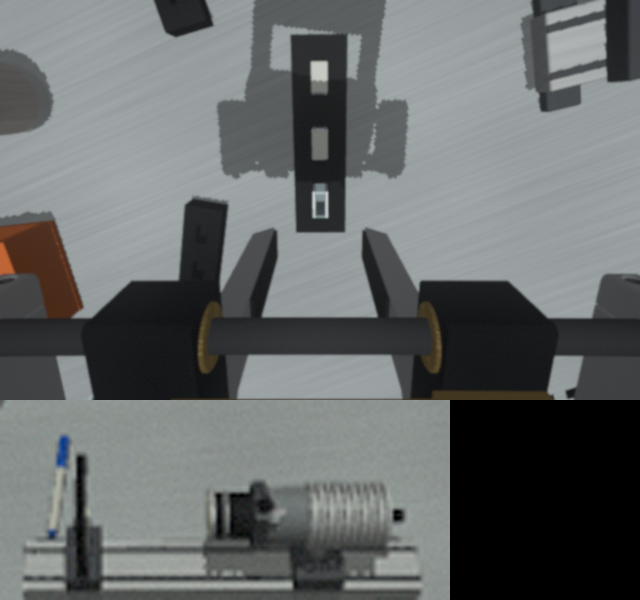

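The wrist view shows the open cell outlined at about (312–328, 192–218), and the lever ball is now at scene (369,187) against a predicted (369,186), so it is locked. Next I'll measure the cell's rim precisely.

```bash
python3 - <<'E'
from h import *
np.set_printoptions(precision=1,suppress=True,linewidth=200)
L=load('w2');g=L['im'].mean(2)
print(g[180:226,308:333:2].round(0)[::2]); 
m=(g[175:228,300:340]>75).astype(np.uint8);m[:13]=0
p=np.argwhere(m>0);lo,hi=p.min(0),p.max(0)
print('bbox rows',lo[0]+175,hi[0]+175,'cols',lo[1]+300,hi[1]+300)
st=manip.read_state();tcp=st['eef_pos'];Rm=R.from_euler('xyz',st['eef_rot']).as_matrix()
for n,q in {'bl':(312,218),'br':(328,218),'tl':(312,192),'tr':(328,192),'c':(320,205)}.items():
    w=onz(L,[q],55)[0];print(n,w,'tool',Rm.T@(w-tcp))
k=onz(L,[(291,35),(347,35),(345,232),(297,232)],28);print('rack',k,k.mean(0),[np.linalg.norm(k[i]-k[(i+1)%4]) for i in range(4)])
ax=k[2]+k[3]-k[0]-k[1];print('yaw',np.arctan2(ax[1],ax[0]));u=ax/np.linalg.norm(ax);w=k.mean(0)+50*u;print('slot',w,'tool',Rm.T@(w-tcp),np.array(st['eef_rot']))
E
```

```text
[[ 29.  32.  31.  28.  29.  28.  29.  29.  29.  30.  27.  31.  34.]
 [ 38.  39.  32.  38.  46.  49.  48.  52.  49.  42.  36.  35.  39.]
 [ 41.  40.  44.  78. 107. 111. 113. 113. 103.  70.  40.  40.  41.]
 [ 41.  41.  53.  89. 119. 126. 126. 127. 112.  79.  42.  40.  42.]
 [ 42.  40.  56.  90. 118. 126. 126. 126. 113.  81.  47.  40.  39.]
 [ 41.  40.  75. 107. 127. 133. 132. 134. 121. 102.  61.  39.  39.]
 [ 41.  45. 131. 181. 171. 175. 174. 173. 168. 182. 106.  40.  41.]
 [ 41.  47. 146. 193. 161. 163. 163. 159. 159. 196. 116.  41.  39.]
 [ 39.  47. 145. 193. 143. 142. 142. 142. 145. 195. 116.  41.  40.]
 [ 40.  49. 144. 194. 142. 140. 140. 142. 146. 194. 115.  43.  40.]
 [ 42.  47. 145. 193. 134. 129. 129. 128. 140. 194. 116.  41.  40.]
 [ 41.  47. 145. 192. 105.  79.  78.  78. 113. 192. 115.  41.  40.]
 [ 41.  47. 145. 191.  98.  60.  61.  60. 109. 192. 115.  41.  41.]
 [ 40.  46. 145. 191.  97.  61.  61.  61. 106. 192. 116.  42.  41.]
 [ 42.  47. 137. 186.  97.  63.  62.  62. 106. 192. 114.  42.  42.]
 [ 41.  45. 123. 181.  99.  68.  65.  67. 107. 191. 116.  41.  42.]
 [ 41.  45. 
[... 381 characters left out ...]
41.  42.  40.]
 [ 41.  41.  40.  42.  40.  41.  42.  40.  42.  43.  41.  41.  42.]]
bbox rows 188 218 cols 311 328
bl [ 559.  -267.4   55. ] tool [-17.1  -5.9  96.2]
br [ 564. -255.   55.] tool [-17.1   7.5  96.2]
tl [ 538.3 -258.9   55. ] tool [ 5.4 -5.7 96.2]
tr [ 543.2 -246.7   55. ] tool [ 5.3  7.4 96.2]
c [ 551. -257.   55.] tool [-5.8  0.8 96.2]
rack [[ 418.4 -228.    28. ]
 [ 435.3 -186.5   28. ]
 [ 591.5 -248.3   28. ]
 [ 574.6 -289.6   28. ]] [ 505.  -238.1   28. ] [np.float64(44.762709277866115), np.float64(167.90936354524783), np.float64(44.56976791504441), np.float64(167.9094126354439)]
yaw -0.37609152658793304
slot [ 551.5 -256.5   28. ] tool [ -6.    1.4 123.2] [-3.1  0.   2.8]
```

Emit:
{"method": "arm_command", "body": {"targets": [{"hand":-0.2,"x":-0.0055,"y":0.001,"z":0.02,"yaw":0},{"hand":-0.2,"x":0,"y":0,"z":0.03,"yaw":0},{"hand":-0.2,"x":0,"y":0,"z":0.03,"yaw":0},{"hand":-0.2,"x":0,"y":0,"z":0.005,"yaw":0},{"hand":-0.2,"x":0,"y":0,"z":0,"yaw":0}]}}

```text
clock: 8.25
eef_pos: [550.5, -256.4, 65.7]
eef_rot: [3.142, -0.001, 2.758]
wrist_force: [0.0, -0.9, 0.7]
finger_gap: 37.8
finger_force: 0.0
```

```bash
python3 - <<'E'
from h import *
np.set_printoptions(precision=1,suppress=True,linewidth=200)
snap('wrist','w3');L=load('w3');g=L['im'].mean(2)
st=manip.read_state();tcp=st['eef_pos'];Rm=R.from_euler('xyz',st['eef_rot']).as_matrix()
print(tcp,st['eef_rot'])
# projected pads tips at tool z=0 and cell expected
h=st['finger_gap']/2
P=[tcp+Rm@np.array(v) for v in [(8,h,0),(-8,h,0),(8,-h,0),(-8,-h,0),(0,0,tcp[2]-55)]];print(proj(L,P))
im=cv2.imread('pics/w3.png')[180:360,200:440];cv2.imwrite('pics/c4.png',cv2.resize(im,(720,540),interpolation=cv2.INTER_CUBIC))
E
```

```text
[ 551.  -256.7   66.8] [-3.1  0.   2.8]
[[353.1 232.3]
 [352.4 259.2]
 [284.4 232.3]
 [285.1 259.3]
 [318.8 237.9]]
```

View pics/c4.png

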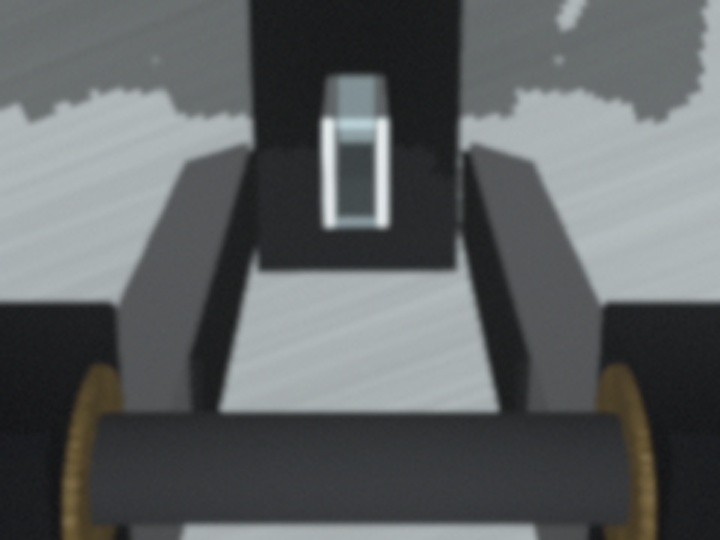

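The cell's rim centre is at (318.7,237.4), and the fingertips are centred on it at about (319.5,229). I'll go down and grip.

Emit:
{"method": "arm_command", "body": {"targets": [{"hand":-0.2,"x":-0.001,"y":0,"z":0.012,"yaw":0},{"hand":-0.2,"x":0,"y":0,"z":0.012,"yaw":0},{"hand":-0.2,"x":0,"y":0,"z":0.0085,"yaw":0},{"hand":-0.2,"x":0,"y":0,"z":0,"yaw":0},{"hand":-0.5,"x":0,"y":0,"z":0,"yaw":0},{"hand":-0.62,"x":0,"y":0,"z":0,"yaw":0}]}}

```text
clock: 8.9
eef_pos: [551.6, -256.9, 33.4]
eef_rot: [-3.142, 0.001, 2.759]
wrist_force: [-0.2, 0.4, 0.1]
finger_gap: 25.2
finger_force: 0.0
```

Emit:
{"method": "arm_command", "body": {"targets": [{"hand":-0.7,"x":0,"y":0,"z":0,"yaw":0},{"hand":-0.75,"x":0,"y":0,"z":0,"yaw":0},{"hand":-0.85,"x":0,"y":0,"z":0,"yaw":0},{"hand":-1,"x":0,"y":0,"z":0,"yaw":0},{"hand":-1,"x":0,"y":0,"z":0,"yaw":0}], "newtons": 10}}

```text
clock: 9.4
eef_pos: [551.5, -257.0, 33.2]
eef_rot: [-3.141, 0.0, 2.759]
wrist_force: [-0.4, -1.9, 2.3]
finger_gap: 12.4
finger_force: 10.0
```

The fingers are at 12.4 mm with 10 N, so the cell is held. I'll lift it straight up.

Emit:
{"method": "arm_command", "body": {"targets": [{"hand":-1,"x":0,"y":0,"z":-0.005,"yaw":0},{"hand":-1,"x":0,"y":0,"z":-0.007,"yaw":0},{"hand":-1,"x":0,"y":0,"z":-0.01,"yaw":0},{"hand":-1,"x":0,"y":0,"z":-0.02,"yaw":0},{"hand":-1,"x":0,"y":0,"z":-0.03,"yaw":0},{"hand":-1,"x":0,"y":0,"z":-0.04,"yaw":0},{"hand":-1,"x":0,"y":0,"z":-0.04,"yaw":0},{"hand":-1,"x":0,"y":0,"z":-0.035,"yaw":0},{"hand":-1,"x":0,"y":0,"z":-0.03,"yaw":0}]}}

```text
clock: 10.3
eef_pos: [551.4, -256.4, 253.2]
eef_rot: [3.141, 0.002, 2.759]
wrist_force: [-0.2, 0.7, 0.0]
finger_gap: 12.7
finger_force: 10.0
```

Emit:
{"method": "arm_command", "body": {"targets": [{"hand":-1,"x":0,"y":0,"z":0,"yaw":0.1333},{"hand":-1,"x":0,"y":0,"z":0,"yaw":0.1333},{"hand":-1,"x":0,"y":0,"z":0,"yaw":0.1333},{"hand":-1,"x":0,"y":0,"z":0,"yaw":0.1333},{"hand":-1,"x":0,"y":0,"z":0,"yaw":0.1333},{"hand":-1,"x":0,"y":0,"z":0,"yaw":0.1333},{"hand":-1,"x":0,"y":0,"z":0,"yaw":0.1333},{"hand":-1,"x":0,"y":0,"z":0,"yaw":0.1333},{"hand":-1,"x":0,"y":0,"z":0,"yaw":0.1333},{"hand":-1,"x":0,"y":0,"z":0,"yaw":0.1333}]}}

```text
clock: 11.3
eef_pos: [551.4, -256.4, 251.0]
eef_rot: [3.141, -0.0, 1.421]
wrist_force: [0.1, -0.3, 0.3]
finger_gap: 12.6
finger_force: 10.0
```

Emit:
{"method": "arm_command", "body": {"targets": [{"hand":-1,"x":0.042,"y":-0.0127,"z":0,"yaw":0},{"hand":-1,"x":0.042,"y":-0.0127,"z":0,"yaw":0},{"hand":-1,"x":0.042,"y":-0.0127,"z":0,"yaw":0},{"hand":-1,"x":0.042,"y":-0.0127,"z":0,"yaw":0},{"hand":-1,"x":0.042,"y":-0.0127,"z":0,"yaw":0},{"hand":-1,"x":0.041,"y":-0.0127,"z":0,"yaw":0},{"hand":-1,"x":0,"y":0,"z":0,"yaw":0},{"hand":-1,"x":0,"y":0,"z":0,"yaw":0}]}}

```text
clock: 12.1
eef_pos: [512.2, 3.3, 250.8]
eef_rot: [3.141, -0.0, 1.428]
wrist_force: [0.6, -0.6, -0.7]
finger_gap: 12.5
finger_force: 10.0
```

```bash
python3 - <<'E'
from h import *
np.set_printoptions(precision=1,suppress=True,linewidth=200)
st=manip.read_state();snap('wrist','w4');L=load('w4')
print(st['eef_pos'],st['eef_rot'])
b=np.array([524.2,76.9]);yx=np.array([.144,.9896]);xx=np.array([.9896,-.144])
P=lambda x,y,z:[*(b+x*xx+y*yx),z]
print(proj(L,[P(0,57.5,140),P(25,57.5,115),P(-25,57.5,115),P(-43,-58.5,158),P(43,-58.5,158),P(-43,-69.5,158),P(43,-69.5,158),P(-30,0,34),P(30,0,34)]))
cv2.imwrite('pics/c5.png',cv2.resize(cv2.imread('pics/w4.png')[0:300,160:500],(680,600),interpolation=cv2.INTER_CUBIC))
E
```

```text
[512.2   3.3 250.8] [ 3.1 -0.   1.4]
[[320.7  26.6]
 [350.5  33.1]
 [290.5  33. ]
 [266.8 180.3]
 [374.1 180.4]
 [267.4 193.6]
 [373.5 193.7]
 [292.9 104.4]
 [347.2 104.5]]
```

View pics/c5.png

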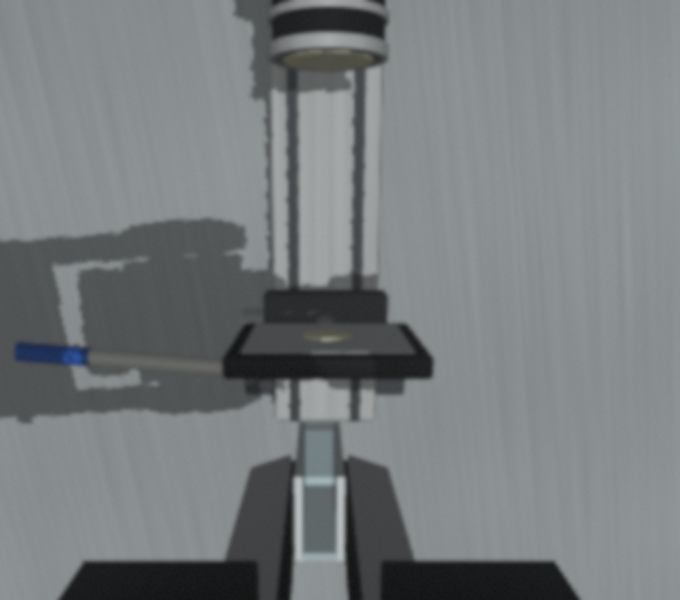

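Crop view: the frame top is at cols 272–376 and rows 177.5–188.5. The lens lip is at cols 295–353.5, and the held cell's rim is centred at about (320,259). I'll compute the offsets relative to the held cell.

```bash
python3 - <<'E'
from h import *
np.set_printoptions(precision=1,suppress=True,linewidth=200)
L=load('w4');tcp=np.array([512.2,3.3,250.8]);Rm=R.from_euler('xyz',[np.pi,0,1.426]).as_matrix()
W=lambda v:tcp+Rm@np.array(v,float)
# cell rim corners if centred at tool (0,0), top at tool z=-22
print('rim pred',proj(L,[W((x,y,-22)) for x in(11.25,-11.25) for y in(-6.25,6.25)]),'tip',proj(L,[W((8,-6.25,0)),W((8,6.25,0)),W((11.25,0,23)),W((8,-18.75,0))]))
T=lambda uv,z:(onz(L,uv,z)-tcp)@Rm
print('frame top corners tool',T([(272,177.5),(376,177.5),(272,188.5),(376,188.5)],158))
print('lens sides',T([(295,27),(353.5,27)],115),'bottom',T([(323.5,35)],90))
print('rail',T([(295,35),(351,35),(297.5,207),(347,207)],34))
print('cell meas',T([(306.5,238.5),(333.5,238.5),(306.5,280),(333.5,280)],273))
g=L['im'].mean(2)
print('framecol',g[165:195:1,324].round());print('framerow',g[186,266:280].round(),g[186,370:382].round());print('rimrow',g[262,300:342].round());print('rimcol',g[205:290,309].round());print('lens',g[5:42,324].round(),g[26,288:300].round(),g[26,348:360].round())
E
```

```text
rim pred [[306.1 241. ]
 [331.9 241. ]
 [306.5 282.9]
 [331.4 282.9]] tip [[307.6 231.1]
 [330.4 231.1]
 [318.9 212.6]
 [284.8 231. ]]
frame top corners tool [[ 18.4 -37.5  92.8]
 [ 18.5  45.7  92.8]
 [  9.3 -37.8  92.8]
 [  9.4  46.1  92.8]]
lens sides [[136.6 -19.9 135.8]
 [136.7  28.6 135.8]] bottom [[135.    4.  160.8]]
rail [[144.8 -25.2 216.8]
 [144.9  33.6 216.8]
 [-43.7 -25.4 216.8]
 [-43.7  33.7 216.8]]
cell meas [[ 12.6  -6.  -22.2]
 [ 12.6   7.  -22.2]
 [ -9.6  -6.2 -22.2]
 [ -9.6   7.3 -22.2]]
framecol [ 78.  80.  87. 110. 127. 117.  91.  77.  76.  80.  92.  90.  62.  38.  34.  36.  39.  38.  37.  36.  35.  34.  33.  45.  68.  93. 111. 124. 139. 152.]
framerow [90. 90. 92. 88. 79. 60. 39. 27. 26. 24. 28. 27. 28. 27.] [ 33.  34.  33.  32.  37.  58.  94. 126. 138. 141. 140. 141.]
rimrow [ 64.  59.  43.  33.  30.  46.  86. 139. 175. 186. 171. 139. 110. 101. 100. 101. 102. 101. 102. 100. 100. 101. 101. 102. 100.  98. 102. 119. 152. 179. 183. 162. 115.  62.  30.  31.  38.  51.  63.
  66.  67.  66.]
rimcol [106. 106. 104. 105. 102. 103. 111. 113. 111. 108. 106. 103. 101.  99.  97.  95.  94.  93.  92.  89.  88.  86.  84.  83.  81.  79.  77.  77.  76.  78.  77.  83. 101. 139. 172. 185. 187. 187. 187.
 187. 187. 187. 186. 185. 185. 185. 186. 186. 185. 185. 185. 184. 185. 186. 184. 185. 185. 186. 184. 184. 185. 185. 184. 185. 184. 184. 184. 183. 184. 183. 184. 185. 185. 185. 178. 166. 152. 147.
 147. 147. 147. 147. 146. 147. 147.]
lens [ 37.  38.  37.  39.  39.  38.  38.  38.  39.  48.  86. 131. 158. 167. 169. 169. 166. 156. 124.  95.  91.  89.  80.  76.  76.  76.  75.  74.  75.  75.  79.  87.  92.  94.  94.  94.  95.] [89. 85. 85. 85. 84. 82. 83. 86. 90. 89. 87. 83.] [ 87.  93.  99. 102. 102. 109. 122. 135. 141. 141. 138. 139.]
```

Shift wanted: tool x +75.5 mm and y +3.6 mm, which agrees with the lever contact point, then 127 mm down.

Emit:
{"method": "arm_command", "body": {"targets": [{"hand":-1,"x":0.025,"y":0.0036,"z":0,"yaw":0},{"hand":-1,"x":0.03,"y":0,"z":0,"yaw":0},{"hand":-1,"x":0.0205,"y":0,"z":0,"yaw":0},{"hand":-1,"x":0,"y":0,"z":0.01,"yaw":0},{"hand":-1,"x":0,"y":0,"z":0.03,"yaw":0},{"hand":-1,"x":0,"y":0,"z":0.03,"yaw":0},{"hand":-1,"x":0,"y":0,"z":0.03,"yaw":0},{"hand":-1,"x":0,"y":0,"z":0.02,"yaw":0},{"hand":-1,"x":0,"y":0,"z":0.007,"yaw":0},{"hand":-1,"x":0,"y":0,"z":0,"yaw":0}]}}

```text
clock: 13.15
eef_pos: [526.6, 75.7, 122.3]
eef_rot: [-3.14, 0.0, 1.424]
wrist_force: [-0.1, -0.4, 0.6]
finger_gap: 12.4
finger_force: 10.0
```

Emit:
{"method": "arm_command", "body": {"targets": [{"hand":-1,"x":0,"y":0,"z":0,"yaw":0},{"hand":-1,"x":0,"y":0,"z":0,"yaw":0},{"hand":-1,"x":0,"y":0,"z":0,"yaw":0}]}}

```text
clock: 13.45
eef_pos: [527.1, 76.7, 123.8]
eef_rot: [3.14, -0.0, 1.426]
wrist_force: [-0.5, -0.3, -0.0]
finger_gap: 12.5
finger_force: 10.0
```

```bash
python3 - <<'E'
from h import *
zs=[];ps=[]
for i in range(8): ps.append(manip.read_state()['eef_pos']);camera('top')
print(np.mean(ps,0))
snap('wrist','w5');snap('scene','s5')
a=cv2.imread('pics/w5.png')[60:320,190:450];s=cv2.imread('pics/s5.png')[145:225,290:425]
o=np.zeros((600,790,3),np.uint8);o[:390,:390]=cv2.resize(a,(390,390),interpolation=cv2.INTER_CUBIC);o[360:600,390:790]=cv2.resize(s,(400,240),interpolation=cv2.INTER_CUBIC)
t=cv2.resize(cv2.imread('pics/w5.png'),(400,250));o[:250,390:790]=t
cv2.imwrite('pics/c6.png',o)
E
```

```text
[526.87085054  76.82871527 123.32470399]
```

View pics/c6.png

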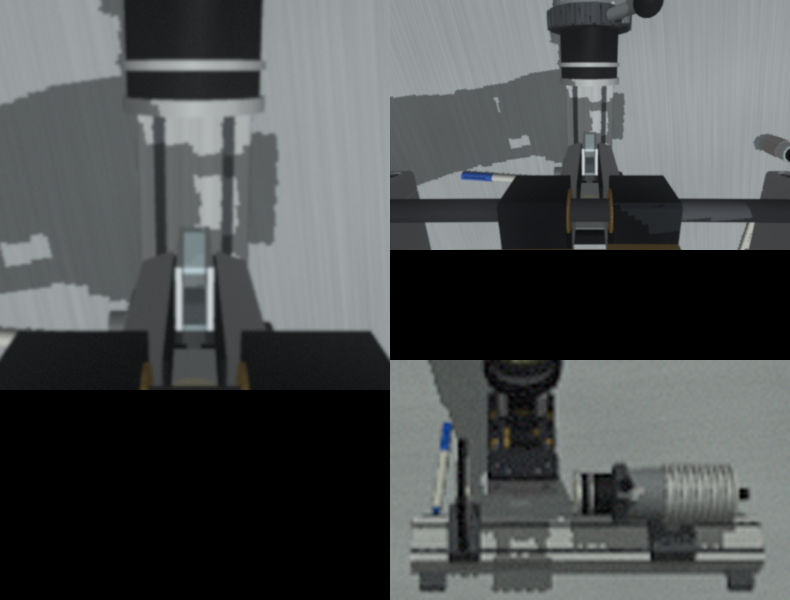

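The cell is centred on the lens laterally (col 194.5 against 193.5). In the scene view the gripper sits midway between screen and lens, at 521. I'll run a final number check on the lens gap.

```bash
python3 - <<'E'
from h import *
np.set_printoptions(precision=1,suppress=True)
L=load('w5');tcp=np.array([526.87,76.83,123.3]);Rm=R.from_euler('xyz',[np.pi,0,1.426]).as_matrix()
T=lambda uv,z:(onz(L,uv,z)-tcp)@Rm
g=L['im'].mean(2);print(g[118:146,320].round())
print('sides',T([(190+123/1.5,133),(190+264/1.5,133)],115),'top',T([(319,r) for r in(133,135,137)],140))
print('cell',T([(190+175/1.5,60+268/1.5),(190+214/1.5,60+331/1.5)],145.3))
E
```

```text
[ 40.  40.  40.  41.  40.  41.  43.  56.  95. 141. 173. 184. 186. 185.
 186. 186. 186. 185. 185. 182. 179. 175. 175. 173. 173. 174. 174. 175.]
sides [[ 60.4 -25.    8.3]
 [ 60.4  24.9   8.3]] top [[ 62.5  -0.1 -16.7]
 [ 61.6  -0.1 -16.7]
 [ 60.7  -0.1 -16.7]]
cell [[ 12.6  -6.  -22. ]
 [ -9.8   6.7 -22. ]]
```

Emit:
{"method": "arm_command", "body": {"targets": [{"hand":-1,"x":0.001,"y":0,"z":0,"yaw":0},{"hand":-1,"x":0,"y":0,"z":0,"yaw":0},{"hand":-1,"x":0,"y":0,"z":0,"yaw":0},{"hand":-1,"x":0,"y":0,"z":0,"yaw":0}]}}

```text
clock: 14.35
eef_pos: [526.9, 77.8, 122.9]
eef_rot: [-3.142, 0.0, 1.426]
wrist_force: [0.7, 0.1, -1.0]
finger_gap: 12.1
finger_force: 10.0
```

```bash
python3 -c "
from cell import manip
print(manip.sign_off())"
```

```text
the job is handed in; nothing more can be done
None
```

The job is handed in at about 14.4 s, verdict not shown: the lens collar is home at the locked stop, and the open cell is held by its frosted faces in the beam, within about 1 mm of the midpoint by my measurements.

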